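Unhitch the drawbar and hold it up for greasing

ROBOT

A 6-joint arm with a two-finger parallel gripper is mounted at the origin on a cart in front of the work surface, level with it; the furniture and walls round the work are solid. World frame = base frame: x ahead of the robot, y to its left, z up, the work surface at z = 0. Lengths are in m, angles in rad, forces in N, time in s.
With the tool pointing down it reaches from about 0.375 to 0.75 m from the base axis. Payload 9 kg.
Tool frame: the origin (TCP) lies at the centre of the arm's flange, where the gripper is bolted on; the fingertips stand 173 mm ahead of it and the grasp point (between the pads) lies 155 mm ahead of it; z points along the fingers, y is the line along which they close (so a half turn about z gives the same grasp; the last joint's range is limited). The gripper opens to 85 mm and grips with 20 to 120 N. Pads are 22 mm wide; open, the fingers measure 114 mm over their backs; the gripper's body (76 mm by 85 mm) begins 54 mm behind the grasp point. The pads swing forward as they close: fully open they stand 13 mm farther back than shut.
Start: joints at [0.981, 0.104, 0.097, 1.564, 0, 1.353], TCP at [0.218, 0.559, 0.405] pointing down, gripper open.
Joint ranges: [-2.99, 2.99], [-0.84, 1.86], [-1.1, 1.16], [-1.84, 2.11], [-1.51, 1.56], [-3.14, 3.14]. Speed limits (rad/s): [2.22, 2.22, 2.57, 3.14, 3.14, 3.14].

INTERFACE

Orientations are given as a unit quaternion [x, y, z, w].
In Python, from rig import readout, cams, ticket, recognise, spot_point gives the robot as it stands.
- The arm moves only by the tool servo_tool, never from a script. Its arguments are lists of equal length, an entry for each row: "delta_pos": the shift along the world's x, y, z as a fraction of full scale, a list of three; "yaw": the turn about the world's z as a fraction of full scale; "grip": the opening, from -1 (shut) to 1 (fully open). In form: {"delta_pos": [[tx, ty, tz], ...], "yaw": [yaw, ...], "grip": [grip, ...]}. A call has 1 to 8 rows; each row shifts and turns the commanded pose from where the row before left it; what a row does not reach is not made up. Full scale, the value 1, is 0.03 m for a shift and 4 degrees for a turn. A row lasts 1/8 s, in which the tool goes at most 62.5 mm and 10.7 degrees, less where a joint would pass 70% of its speed; a pose out of reach is approached as far as the arm can. A call with a number of a shift or a turn outside -1 to 1 is refused whole. A call with a gripper value outside its range is refused whole. The fingers move at their own pace and stop on an object; "newtons" is the grip in N (left out, the last holds). Time passes only in rows, so rows that do not move let the fingers close. It gives the time, the measured TCP pose, the force, the opening and the grip force at its end, in the units of the state.
- readout.get_state(): the state, without advancing time (a new reading comes with each control period).
- cams.snapshot(name): name is "scene" or "top" or "wrist"; returns the picture (384x512x3 uint8, red, green, blue); there is no depth.
- cams.calibration(name): a dict with "fx", "fy", "cx", "cy" (pixels), "position" and "rotation" of the camera in the world; the wrist camera has in their place "T_tool_cam" (4x4, takes a point from camera to tool coordinates, whose origin is the TCP and whose axes are the flange's). Camera axes: x right, y down, z forward; pixel columns grow to the right and rows downward; lengths in m; the calibration is good to about 2 mm. A picture is of the moment at which its call begins: read the wrist's pose just before it. calibration takes no time and is no camera call.
- ticket.close_job(): hands the job in; it is judged then, once.
Trained networks look in the newest picture that a camera, given by its name, has taken for a name from the list of things; names that differ only in an ending like _2 or _b are one class to them, and where a whole thing is asked for, a point or a joint stands for the part that bears it (a point fixed in the world has none). Each returns a list of dicts, best first, with "confidence" (0 to 1); they miss things now and then, are a little off and sometimes report something else, mostly with a low value. They report only what shows in the picture. A call takes as long as a camera call. They do not tell look-alikes from the thing itself.
- recognise(camera, name): "xy" ([column, row] in pixels, amid what is visible of it).
- spot_point(camera, name): "xy" ([column, row] in pixels: a listed point, or the origin of a listed thing).
The state is a dict: "t": time; "joint_pos": joint angles; "joint_vel": joint speeds; "tau": joint torques, N m; "tool_pos": TCP position; "ee_rot": TCP orientation; "contact_force": force on the tool from outside, world axes, zero at the start; "wrist_torque": the same for the moment, N m; "opening": opening from 0.0 (shut) to 1.0 (fully open); "finger_force": force on a finger pad.
Only numpy, scipy, OpenCV 4.12 (cv2) and the standard library are available. Lean on these libraries where they do the work, as an engineer would, in place of code of your own. Each camera call takes 0.05 s, during which the arm holds its last target. There are 200 camera calls.

TASK

The ball on this overhaul board has to be greased: pull the locking pin out of the coupler's latch and put it in the black tool tray so that it does not get lost, then pull the spring latch out sideways by its upright grip and, keeping hold of it, lift the drawbar off the ball. Finish holding it up still, with about 3 cm of free space between the top of the ball and the lower rim of the coupler; do not let go, and leave the pot, the oil can and the spanner where they are.

Things in the scene. Friction and masses are not known exactly. Their poses are not given: they have to be found in the camera images.
- board: Plywood board 140 x 450 x 18 mm fixed on the bench, with a 50 mm steel hitch ball and a hinged aluminium drawbar stub (40 mm square tube) whose steel coupler sits over the ball. Origin at the board's underside, straight below the ball; z up; drawbar runs along +y; latch and locking pin on the -x side. Drawbar and coupler stand 118 mm over the bench (head 76 mm across), hinge cheeks 127 mm
- ball_top (a point): Top of the hitch ball, 110 mm above the bench, on the ball's axis
- tongue (a joint): Hinge of the drawbar, rad: a level pin along the board's x, 300 mm from the ball in the board's +y, 95 mm above the bench. 0 when the coupler sits on the ball, grows as the ball end is lifted, stop at 0.7. The drawbar falls back by its weight when let go (about 6 N at the latch grip)
- coupler_mouth (a point): Centre of the coupler head's lower rim, 43 mm below the top of the ball while hitched; rises with the drawbar on an arc of 300 mm radius about the hinge (0.25 rad: 73 mm of lift, 30 mm of free space over the ball)
- latch (a joint): Slide of the spring latch, m: 0 closed (its jaw reaches under the ball and locks the coupler down), 0.016 at the outer stop, clear of the ball from 0.010. Pull it straight along the board's -x; the spring takes about 5 N at first, 9 N at the stop, and shuts it when let go. The locking pin blocks it while it is in
- latch_grip (a point): Middle of the latch's black rubber grip, an upright block 16 mm thick (board x), 34 mm wide (board y), 62 mm high (106 to 168 mm above the bench when hitched). The point is 140 mm above the bench, 74 mm from the ball's axis on the board's -x side; its axes are the board's while hitched. The drawbar can be lifted by it; the block then leans with the drawbar, about the board's x axis
- pin: Loose plain steel locking pin, 116 mm long, 90 g: 8 mm shank 30 mm long, 26 mm flange, round handle 18 mm thick and 82 mm long. Origin at the shank's tip, z towards the handle. Stands upright in a 10 mm hole in latch and bracket, flange on the bracket 74 mm above the bench, 64 mm from the ball's axis in the board's -x and 105 mm in its +y; a straight lift of 32 mm frees it
- pin_grip (a point): Point on the pin's axis in the upper part of its handle, 95 mm from the tip and 21 mm from the top end; 139 mm above the bench while the pin is in its hole
- tool_tray: Open black plywood tray, 285 (its x) x 150 (its y) x 95 mm high, walls 9 mm, floor 6 mm, fixed on the bench; inside 267 x 132 mm. Origin at the underside, in the middle (the inner space is centred 2 mm to its +y). A green-lidded tin (68 mm across, 36 mm high) stands fixed at its +x end, 92 mm from the middle; the rest is empty
- pot: White screw-cap pot near the bench front, 44 mm across, 86 mm high, standing; origin at its underside. Leave alone
- oil_can: Small oil can with a red spout, 29 x 54 x 127 mm, standing; origin at its underside. Leave alone
- spanner: Open-ended spanner, 142 mm long (its y), lying flat; origin in the middle of its underside. Leave alone
There are look-alikes about, which are no part of the job. What is shaped like the pin but brown or purple is not meant.

How it is judged:
By the outcome, as a careful person would: the job done as asked, in the order asked, and still so for the second after the job is handed in, while the arm keeps its last pose, push and grip.
It also fails if it takes over 46 s, if anything falls off the work surface, if the arm or the gripper's body presses on something with over 40 N, if the wrist force passes 120 N, or if a joint passes its speed limit or range.

## Working session

There is one attempt and no reset: what is moved stays moved. The work goes in short steps, Python scripts to look and compute and a tool call to move; the robot and the scene stay as the last step left them, time stands still between calls to the robot, and variables do not carry over. Pictures are saved under pics/ and viewed, at most 10 in all, crops included, and the job is handed in when it is done.

Besides the shell and the picture viewer there is one more tool, called after "Request:" by a JSON object that holds its "method" and its "body". servo_tool: Moves the arm, as the interface text tells. Shift numbers are shares of 0.03 m and turn numbers shares of 4 degrees, none past 1 either way. Its arguments: {"type":"object","properties":{"delta_pos":{"type":"array"},"yaw":{"type":"array"},"grip":{"type":"array"},"newtons":{"type":"number"}},"required":["delta_pos","yaw","grip"]}

```bash
mkdir -p pics; cat > h.py <<'E'
import numpy as np, cv2
from rig import readout, cams, ticket, recognise, spot_point
from scipy.spatial.transform import Rotation as R
def cam(n, st=None):
    c=cams.calibration(n)
    if 'T_tool_cam' in c:
        st=st or readout.get_state(); T=np.eye(4); T[:3,:3]=R.from_quat(st['ee_rot']).as_matrix(); T[:3,3]=st['tool_pos']
        T=T@np.array(c['T_tool_cam']); return c,T[:3,:3],T[:3,3]
    r=np.array(c['rotation']); 
    if r.shape!=(3,3): r=R.from_quat(r).as_matrix()
    return c,r,np.array(c['position'])
def ray(n,xy,st=None):
    c,r,p=cam(n,st); d=r@np.array([(xy[0]-c['cx'])/c['fx'],(xy[1]-c['cy'])/c['fy'],1]); return p,d/np.linalg.norm(d)
def atz(n,xy,z,st=None):
    p,d=ray(n,xy,st); return p+d*(z-p[2])/d[2]
def proj(n,X,st=None):
    c,r,p=cam(n,st); q=r.T@(np.array(X)-p); return [c['fx']*q[0]/q[2]+c['cx'],c['fy']*q[1]/q[2]+c['cy']]
def tri(rays):
    A=0;b=0
    for p,d in rays:
        M=np.eye(3)-np.outer(d,d);A=A+M;b=b+M@p
    return np.linalg.solve(A,b)
def save(n,f):
    im=cams.snapshot(n); cv2.imwrite('pics/'+f,cv2.cvtColor(im,cv2.COLOR_RGB2BGR)); return im
E
python3 - <<'E'
from h import *
np.set_printoptions(precision=3,suppress=True)
ims=[save(n,n+'0.png') for n in ('scene','top')]
for n in ('scene','top'):
    print(n,cam(n)[2])
    for t in ('ball_top','latch_grip','pin_grip','tool_tray','pot','board','coupler_mouth','pin'):
        print(t,[(np.round(k['xy']).tolist(),round(k['confidence'],2)) for k in spot_point(n,t)[:4]])
print(readout.get_state())
E
```

```text
scene [-0.52  -0.828  0.68 ]
ball_top [([360.0, 266.0], 0.68)]
latch_grip [([263.0, 187.0], 0.63)]
pin_grip [([213.0, 194.0], 0.66), ([192.0, 195.0], 0.54), ([363.0, 270.0], 0.5)]
tool_tray [([363.0, 269.0], 0.84), ([262.0, 185.0], 0.42)]
pot [([243.0, 251.0], 0.76)]
board [([279.0, 226.0], 0.62)]
coupler_mouth [([278.0, 204.0], 0.69)]
pin [([191.0, 220.0], 0.62), ([212.0, 228.0], 0.55), ([242.0, 210.0], 0.45)]
top [ 0.309 -0.026  1.581]
ball_top [([265.0, 185.0], 0.76), ([266.0, 239.0], 0.69), ([260.0, 206.0], 0.47)]
latch_grip [([259.0, 204.0], 0.82)]
pin_grip [([223.0, 221.0], 0.59), ([196.0, 226.0], 0.49), ([234.0, 195.0], 0.41)]
tool_tray [([348.0, 202.0], 0.98)]
pot [([267.0, 238.0], 0.69), ([348.0, 208.0], 0.24)]
board [([262.0, 186.0], 0.81), ([190.0, 248.0], 0.46)]
coupler_mouth [([266.0, 186.0], 0.96)]
pin [([189.0, 245.0], 0.61), ([206.0, 221.0], 0.56), ([234.0, 203.0], 0.51), ([225.0, 221.0], 0.46)]
{'t': 0.9, 'joint_pos': array([ 0.981,  0.104,  0.097,  1.564, -0.   ,  1.353]), 'joint_vel': array([-0.   ,  0.001, -0.001, -0.001, -0.   ,  0.001]), 'tau': array([  0.001, -55.676,  50.377,   0.001,  -0.   ,  -0.   ]), 'tool_pos': array([0.218, 0.559, 0.405]), 'ee_rot': array([0.185, 0.983, 0.   , 0.   ]), 'contact_force': array([0.186, 0.649, 0.256]), 'wrist_torque': array([ 0.013, -0.018,  0.022]), 'finger_force': 0.0, 'opening': 1.0003663008930905}
```

```bash
python3 - <<'E'
import cv2
t=cv2.imread('pics/top0.png')[150:290,150:410]; s=cv2.imread('pics/scene0.png')[150:310,150:410]
cv2.imwrite('pics/c_top.png',cv2.resize(t,None,fx=3,fy=3,interpolation=3)); cv2.imwrite('pics/c_scene.png',cv2.resize(s,None,fx=3,fy=3,interpolation=3))
E
```

```text
(no output)
```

View pics/c_top.png

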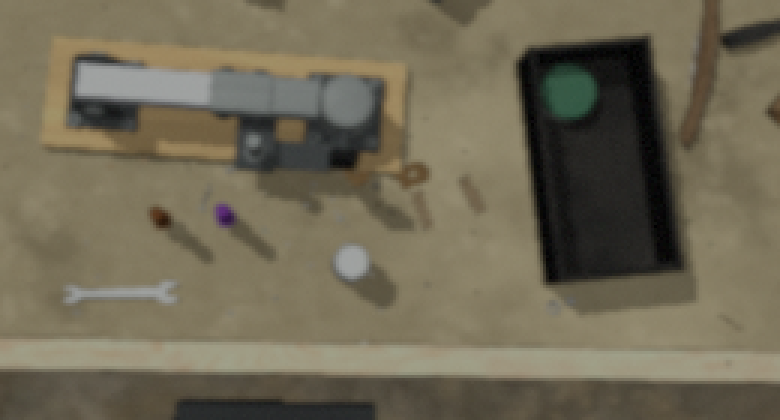

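View pics/c_scene.png

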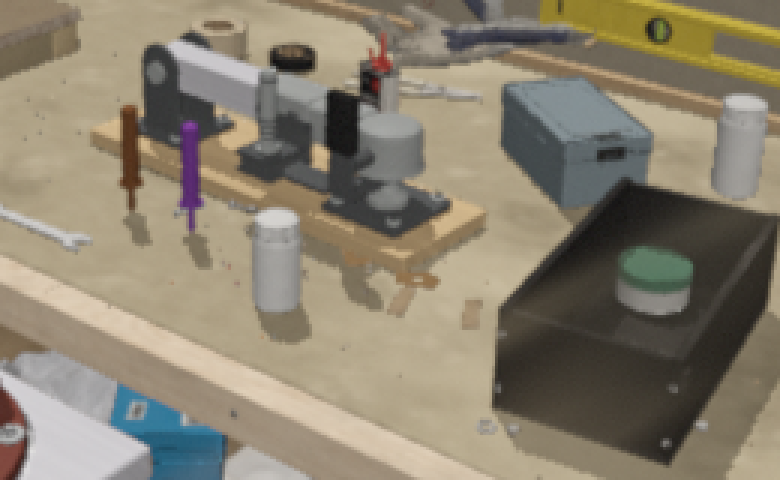

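The locking pin is the steel one at top (235,197), scene (239,187): it stands in the bracket beside the drawbar. The brown one at top (203,222) and the purple one at top (225,222) stand free on the bench, so they're the look-alikes. The grip is the black block at top (264,202), and the tray is centred near top (351,203) with its tin at the far end. The pot is at top (267,237).

```bash
python3 - <<'E'
from h import *
from scipy.optimize import least_squares
np.set_printoptions(precision=4,suppress=True)
f=lambda x,y:[x/3+150,y/3+150]
pin=atz('top',f(256,136),.160); print('pin top',pin)
print('grip',atz('top',f(344,157),.168),'coupler',atz('top',f(349,101),.118))
print('pin tri',tri([ray('top',f(256,136)),ray('scene',f(268,72))]),'grip tri',tri([ray('top',f(344,157)),ray('scene',f(343,94))]))
# board fit: points in board frame
P=[('top',(-.064,.105,.160),f(256,136)),('top',(-.074,0,.168),f(344,157)),('top',(0,0,.118),f(349,101)),('scene',(-.064,.105,.160),f(268,72)),('scene',(-.074,0,.168),f(343,94)),
('top',(0,.3,.118),f(92,77))]
def W(b,v): 
    c,s=np.cos(b[2]),np.sin(b[2]);return np.array([b[0]+c*v[0]-s*v[1],b[1]+s*v[0]+c*v[1],v[2]])
r=least_squares(lambda b:np.concatenate([np.subtract(proj(n,W(b,v)),xy) for n,v,xy in P]),[.5,-.03,0],loss='soft_l1')
b=r.x;print('board',b,np.degrees(b[2]),'res',r.fun.reshape(-1,2))
for k,v in dict(pin=(-.064,.105,.139),grip=(-.074,0,.140),ball=(0,0,.11)).items(): print(k,W(b,v))
# tray rim corners at z=.095
for q in [(524,48),(650,38),(688,270),(546,283)]: print('tray',atz('top',f(*q),.095))
print('tin',atz('top',f(569,92),.042)); print('pot',atz('top',f(352,262),.086),'tool yaw')
print('purple/brown',atz('top',f(225,215),.11),atz('top',f(160,217),.11))
print(proj('scene',[.3,-.3,.1]))
c=cams.calibration('wrist');print(c)
E
```

```text
pin top [0.5162 0.0177 0.16  ]
grip [ 0.4932 -0.0822  0.168 ] coupler [ 0.5661 -0.0892  0.118 ]
pin tri [0.515  0.0198 0.156 ] grip tri [ 0.4942 -0.0832  0.1658]
board [ 0.5676 -0.0892 -0.0701] -4.014183916593538 res [[-0.7296  1.4663]
 [ 0.5215 -0.1707]
 [ 0.0068 -0.4176]
 [-0.0055 -0.9826]
 [-0.2217 -0.5656]
 [ 0.9419 -0.0266]]
pin [0.5111 0.02   0.139 ]
grip [ 0.4938 -0.084   0.14  ]
ball [ 0.5676 -0.0892  0.11  ]
tray [ 0.6393 -0.2999  0.095 ]
tray [ 0.6549 -0.4523  0.095 ]
tray [ 0.3774 -0.4903  0.095 ]
tray [ 0.3591 -0.3234  0.095 ]
tin [ 0.5965 -0.3651  0.042 ]
pot [ 0.3795 -0.0967  0.086 ] tool yaw
purple/brown [0.4299 0.0529 0.11  ] [0.4261 0.1284 0.11  ]
[np.float64(288.0350506381333), np.float64(254.92036900637635)]
{'fx': 326.7211806670129, 'fy': 326.7211806670129, 'cx': 252.88353019646476, 'cy': 197.03956728948364, 'T_tool_cam': array([[-0.001 , -0.9545, -0.2982,  0.0762],
       [ 1.    , -0.0009, -0.0004,  0.0005],
       [ 0.0001, -0.2982,  0.9545,  0.0319],
       [ 0.    ,  0.    ,  0.    ,  1.    ]])}
```

Request:
{"method": "servo_tool", "body": {"delta_pos": [[0.54,-1,0],[0.54,-1,0],[0.54,-1,0],[0.54,-1,0],[0.54,-1,0],[0.54,-1,0],[0.54,-1,0],[0.54,-1,0]], "yaw": [1,1,1,1,1,1,1,0], "grip": [1,1,1,1,1,1,1,1], "newtons": 60}}

```text
t: 1.9
tool_pos: [0.3479, 0.318, 0.4049]
ee_rot: [-0.059, 0.998, 0.0, 0.0]
contact_force: [-0.1, -0.4, 0.6]
opening: 1.003
finger_force: 0.0
```

Request:
{"method": "servo_tool", "body": {"delta_pos": [[0.54,-1,0],[0.54,-1,0],[0.54,-1,0],[0.54,-1,0],[0.54,-1,0],[0.54,-1,0],[0.54,-1,0],[0.54,-1,0]], "yaw": [0,0,0,0,0,0,0,0], "grip": [1,1,1,1,1,1,1,1]}}

```text
t: 2.9
tool_pos: [0.4776, 0.078, 0.4049]
ee_rot: [-0.058, 0.998, 0.0, 0.0]
contact_force: [0.4, 0.3, 0.7]
opening: 1.005
finger_force: 0.0
```

Request:
{"method": "servo_tool", "body": {"delta_pos": [[0.54,-1,0],[0.54,-1,0],[0,0,0],[0,0,0]], "yaw": [0,0,0,0], "grip": [1,1,1,1]}}

```text
t: 3.4
tool_pos: [0.5093, 0.0193, 0.4048]
ee_rot: [-0.058, 0.998, 0.0, -0.0]
contact_force: [0.1, 0.1, 0.1]
opening: 1.002
finger_force: 0.0
```

```bash
python3 - <<'E'
from h import *
np.set_printoptions(precision=4,suppress=True)
st=readout.get_state(); im=save('wrist','w1.png')
print(st['t'],st['tool_pos'],R.from_quat(st['ee_rot']).as_matrix(),st['joint_pos'])
for t in ('pin_grip','latch_grip'):
  z=.139 if t=='pin_grip' else .14
  for k in spot_point('wrist',t)[:3]: print(t,k['xy'],k['confidence'],atz('wrist',k['xy'],z,st))
print(proj('wrist',[.511,.02,.16],st))
E
```

```text
3.4 [0.5093 0.0193 0.4048] [[-0.9932 -0.1165 -0.0003]
 [-0.1165  0.9932  0.0004]
 [ 0.0002  0.0004 -1.    ]] [-0.2192 -0.1714 -0.1725  1.57    0.0003 -0.336 ]
pin_grip [297.8, 141.3] 0.87 [0.4614 0.0464 0.139 ]
pin_grip [257.1, 202.0] 0.81 [0.5099 0.0231 0.139 ]
pin_grip [286.3, 188.0] 0.79 [0.4965 0.0433 0.139 ]
latch_grip [119.1, 168.3] 0.59 [ 0.4956 -0.0796  0.14  ]
[np.float64(252.8554641392781), np.float64(212.49057594001582)]
```

View pics/w1.png

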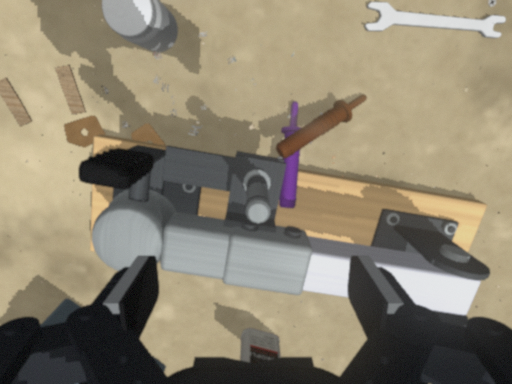

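The wrist view shows the steel pin at (258,210), standing in the bracket next to the drawbar. Brown (320,130) and purple (292,155) now look tilted or lying down. I'll check that in the scene view, with the target enlarged.

```bash
python3 - <<'E'
from h import *
s=save('scene','s2.png')[160:280,170:320]; w=cv2.imread('pics/w1.png')[90:240,180:400]
a=cv2.resize(cv2.cvtColor(s,cv2.COLOR_RGB2BGR),(500,400),interpolation=3); 
cv2.imwrite('pics/s2c.png',np.hstack([a,cv2.resize(w,(300,400),interpolation=3)]))
E
```

```text
(no output)
```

View pics/s2c.png

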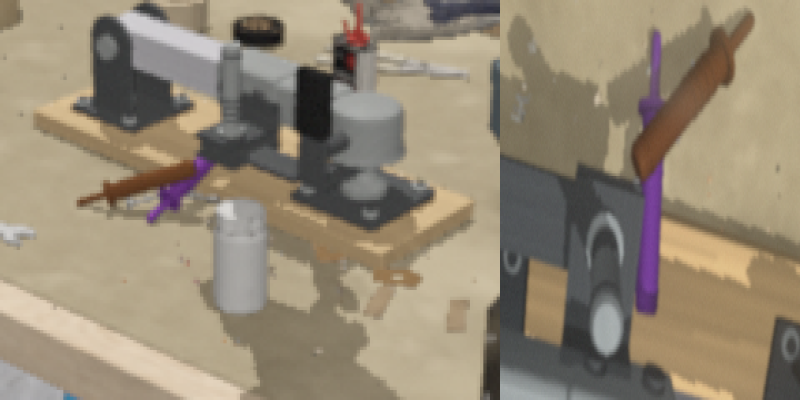

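The look-alikes toppled by themselves and now lie low against the board, clear of the work. The steel pin stands upright in the bracket at crop (230,90), so I'll grasp it.

Request:
{"method": "servo_tool", "body": {"delta_pos": [[0.03,0.13,-0.7],[0,0,-1],[0,0,-1],[0,0,-1],[0,0,0],[0,0,0],[0,0,0],[0,0,0]], "yaw": [0,0,0,0,0,0,0,0], "grip": [1,1,1,1,1,-1,-1,-1], "newtons": 50}}

```text
t: 4.6
tool_pos: [0.5108, 0.0229, 0.2948]
ee_rot: [-0.058, 0.998, -0.0, 0.001]
contact_force: [-0.1, 0.1, -0.8]
opening: 0.376
finger_force: 0.0
```

Request:
{"method": "servo_tool", "body": {"delta_pos": [[0,0,0],[0,0,0],[0,0,0]], "yaw": [0,0,0], "grip": [-1,-1,-1]}}

```text
t: 4.97
tool_pos: [0.5107, 0.0229, 0.2945]
ee_rot: [-0.058, 0.998, 0.0, 0.001]
contact_force: [-1.4, 0.4, 6.1]
opening: 0.196
finger_force: 48.8
```

Request:
{"method": "servo_tool", "body": {"delta_pos": [[0,0,0.4],[0,0,0.6],[0,0,0.8],[0,0,1],[0,0,1],[0,0,1],[0,0,0.5],[0,-0.5,0]], "yaw": [0,0,0,0,0,0,0,0], "grip": [-1,-1,-1,-1,-1,-1,-1,-1]}}

```text
t: 5.98
tool_pos: [0.5106, 0.0079, 0.4538]
ee_rot: [-0.059, 0.998, -0.0, 0.001]
contact_force: [0.4, 0.3, -0.8]
opening: 0.194
finger_force: 48.9
```

```bash
python3 - <<'E'
from h import *
np.set_printoptions(precision=4,suppress=True)
st=readout.get_state(); im=save('wrist','w2.png'); print(st['tool_pos'],st['opening'],st['finger_force'],st['contact_force'])
a=cv2.imread('pics/w2.png'); s=save('scene','s3.png')[100:292,150:406]
cv2.imwrite('pics/c3.png',np.hstack([cv2.resize(a,(400,300)),cv2.resize(cv2.cvtColor(s,cv2.COLOR_RGB2BGR),(400,300),interpolation=3)]))
E
```

```text
[0.5106 0.0079 0.4538] 0.19433560113485818 48.90508303637034 [ 0.3618  0.3229 -0.8329]
```

View pics/c3.png

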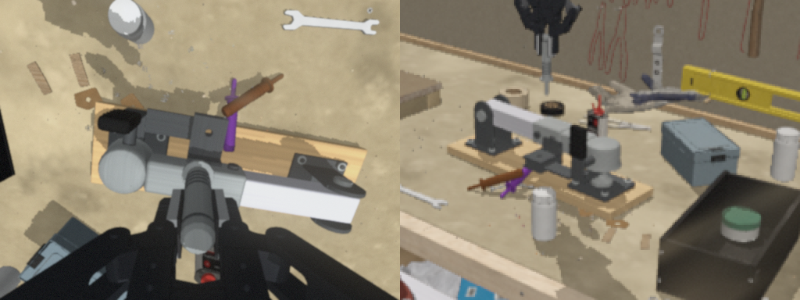

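The pin is out and held upright. I'll carry it to the tray.

Request:
{"method": "servo_tool", "body": {"delta_pos": [[-0.2,-1,0],[-0.2,-1,0],[-0.2,-1,0],[-0.2,-1,0],[-0.2,-1,0],[-0.2,-1,0],[-0.2,-1,0],[-0.2,-1,0]], "yaw": [0,0,0,0,0,0,0,0], "grip": [-1,-1,-1,-1,-1,-1,-1,-1]}}

```text
t: 7.08
tool_pos: [0.4619, -0.2332, 0.4512]
ee_rot: [-0.058, 0.998, 0.001, -0.001]
contact_force: [0.7, 0.6, -1.6]
opening: 0.196
finger_force: 49.0
```

Request:
{"method": "servo_tool", "body": {"delta_pos": [[-0.2,-1,0],[-0.2,-1,0],[-0.2,-1,0],[-0.2,-1,0],[-0.2,-0.7,0],[0,0,0],[0,0,0]], "yaw": [0,0,0,0,0,0,0], "grip": [-1,-1,-1,-1,-1,-1,-1]}}

```text
t: 7.95
tool_pos: [0.4325, -0.3726, 0.4524]
ee_rot: [-0.058, 0.998, 0.0, -0.0]
contact_force: [-0.6, 0.3, -0.9]
opening: 0.194
finger_force: 49.0
```

```bash
python3 - <<'E'
from h import *
np.set_printoptions(precision=4,suppress=True)
st=readout.get_state(); save('wrist','w3.png'); print(st['tool_pos'],st['opening'])
for n in ('wrist',):
  for k in spot_point(n,'tool_tray')[:2]: print(k,atz(n,k['xy'],0,st))
print('top/scene',atz('top',(348,202),0),atz('scene',(363,269),0))
a=cv2.imread('pics/w3.png')
C=np.array([.508,-.395]);u=np.array([.994,.11]);v=np.array([-.11,.994])
for s,t in ((1,1),(1,-1),(-1,-1),(-1,1)):
  q=C+s*.1425*u+t*.075*v; p=proj('wrist',[*q,.095],st); cv2.circle(a,tuple(int(i) for i in p),4,(0,0,255),-1)
p=proj('wrist',[*st['tool_pos'][:2],.006],st);cv2.circle(a,tuple(int(i) for i in p),4,(0,255,0),-1)
cv2.imwrite('pics/w3a.png',a)
E
```

```text
[ 0.4325 -0.3726  0.4524] 0.19382659566018912
{'xy': [230.3, 209.8], 'confidence': 0.71} [ 0.5091 -0.394   0.    ]
top/scene [ 0.5228 -0.4049  0.    ] [ 0.5058 -0.4     0.    ]
```

View pics/w3a.png

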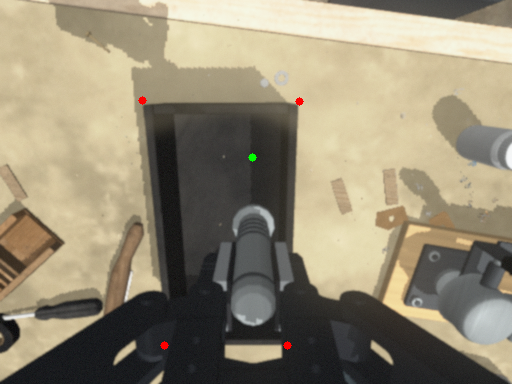

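Request:
{"method": "servo_tool", "body": {"delta_pos": [[-0.15,-0.5,-0.5],[-0.15,-0.5,-0.5],[0,0,-1],[0,0,-1],[0,0,-1],[0,0,-1],[0,0,-1],[0,0,-0.4]], "yaw": [0,0,0,0,0,0,0,0], "grip": [-1,-1,-1,-1,-1,-1,-1,-1]}}

```text
t: 9.05
tool_pos: [0.4225, -0.4028, 0.2575]
ee_rot: [-0.058, 0.998, 0.002, -0.001]
contact_force: [0.2, 0.4, -1.2]
opening: 0.195
finger_force: 49.0
```

Request:
{"method": "servo_tool", "body": {"delta_pos": [[0,0,-0.1],[0.5,0.06,-0.05],[0.5,0.06,-0.2],[0.5,0.06,-0.25],[0.5,0.06,-0.3]], "yaw": [0,0,0,0,0], "grip": [-1,-1,-1,-1,-1], "newtons": 22}}

```text
t: 9.68
tool_pos: [0.4869, -0.3965, 0.2396]
ee_rot: [-0.059, 0.998, -0.003, 0.004]
contact_force: [4.0, 7.1, 25.8]
opening: 0.195
finger_force: 59.4
```

Request:
{"method": "servo_tool", "body": {"delta_pos": [[0.1,0,0],[0,0,0],[0,0,0],[0,0,0]], "yaw": [0,0,0,0], "grip": [0,0,0,0]}}

```text
t: 10.18
tool_pos: [0.4862, -0.396, 0.2337]
ee_rot: [-0.058, 0.998, 0.0, -0.0]
contact_force: [-0.2, -0.4, -0.5]
opening: 0.501
finger_force: 0.0
```

Request:
{"method": "servo_tool", "body": {"delta_pos": [[0,0,1],[0,0,1],[0,0,1],[0,0,1],[0,0,1]], "yaw": [-1,-1,-1,-1,-1], "grip": [0,0,0,0.6,1]}}

```text
t: 10.8
tool_pos: [0.4861, -0.396, 0.3847]
ee_rot: [0.117, 0.993, 0.0, 0.0]
contact_force: [-0.5, -0.3, 0.0]
opening: 0.897
finger_force: 0.0
```

```bash
python3 - <<'E'
from h import *
st=readout.get_state(); print(st['t'],st['tool_pos'])
save('wrist','w4.png');s=save('top','t4.png')[140:260,300:400];a=cv2.imread('pics/w4.png')
cv2.imwrite('pics/c4.png',np.hstack([cv2.resize(a,(480,360)),cv2.resize(cv2.cvtColor(s,cv2.COLOR_RGB2BGR),(300,360),interpolation=3)]))
E
```

```text
10.8 [ 0.48614809 -0.3959619   0.38474454]
```

View pics/c4.png

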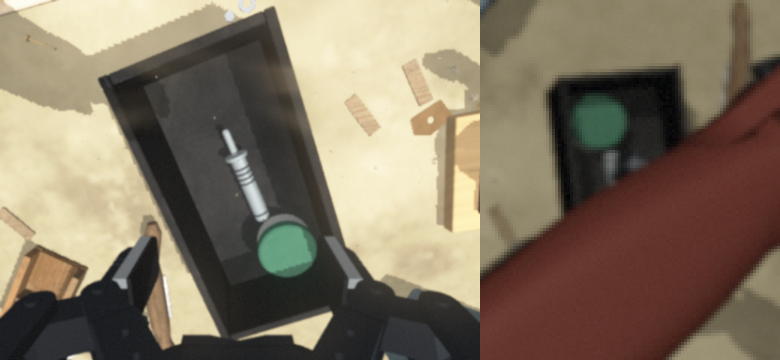

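The pin lies flat in the tray. Next I go over the latch grip.

Request:
{"method": "servo_tool", "body": {"delta_pos": [[0.02,0.65,0],[0.02,0.65,0],[0.02,0.65,0],[0.02,0.65,0],[0.02,0.65,0],[0.02,0.65,0],[0.02,0.65,0],[0.02,0.65,0]], "yaw": [-1,-1,-1,-1,-1,-1,-1,-1], "grip": [1,1,1,1,1,1,1,1]}}

```text
t: 11.9
tool_pos: [0.491, -0.2393, 0.383]
ee_rot: [0.386, 0.922, 0.0, -0.0]
contact_force: [-0.1, -0.6, 0.1]
opening: 1.0
finger_force: 0.0
```

Request:
{"method": "servo_tool", "body": {"delta_pos": [[0.02,0.65,0],[0.02,0.65,0],[0.02,0.65,0],[0.02,0.65,0],[0.02,0.65,0],[0.02,0.65,0],[0.02,0.65,0],[0,0.65,0]], "yaw": [-1,-1,-1,-1,-1,-1,-1,-1], "grip": [1,1,1,1,1,1,1,1]}}

```text
t: 12.9
tool_pos: [0.4952, -0.0834, 0.383]
ee_rot: [0.625, 0.78, -0.0, -0.0]
contact_force: [-0.4, -0.6, -0.6]
opening: 1.001
finger_force: 0.0
```

Request:
{"method": "servo_tool", "body": {"delta_pos": [[0,0,0],[0,0,0],[0,0,0],[0,0,0],[0,0,0]], "yaw": [-1,-1,-1,-1,0], "grip": [1,1,1,1,1]}}

```text
t: 13.52
tool_pos: [0.4953, -0.084, 0.3832]
ee_rot: [0.727, 0.687, -0.0, -0.0]
contact_force: [0.1, -0.1, -0.7]
opening: 0.996
finger_force: 0.0
```

```bash
python3 - <<'E'
from h import *
np.set_printoptions(precision=4,suppress=True)
st=readout.get_state(); save('wrist','w5.png'); print(st['t'],st['tool_pos'],st['ee_rot'],st['joint_pos'])
for k in spot_point('wrist','latch_grip')[:2]: print(k,atz('wrist',k['xy'],.14,st))
print(spot_point('wrist','coupler_mouth')[:2])
a=cv2.imread('pics/w5.png')
b=[.5676,-.0892,-.0701];c,s=np.cos(b[2]),np.sin(b[2])
for dx,dy in ((1,1),(1,-1),(-1,-1),(-1,1)):
  x,y=-.074+dx*.008,dy*.017; p=proj('wrist',[b[0]+c*x-s*y,b[1]+s*x+c*y,.168],st); cv2.circle(a,tuple(int(i) for i in p),2,(0,0,255),-1)
cv2.imwrite('pics/w5a.png',cv2.resize(a,(768,576),interpolation=3))
E
```

```text
13.525 [ 0.4953 -0.084   0.3832] [ 0.727   0.6867 -0.0001 -0.0002] [-0.4289 -0.198  -0.2353  1.534  -0.      1.1989]
{'xy': [254.7, 208.6], 'confidence': 0.65} [ 0.4966 -0.0816  0.14  ]
[]
```

View pics/w5a.png

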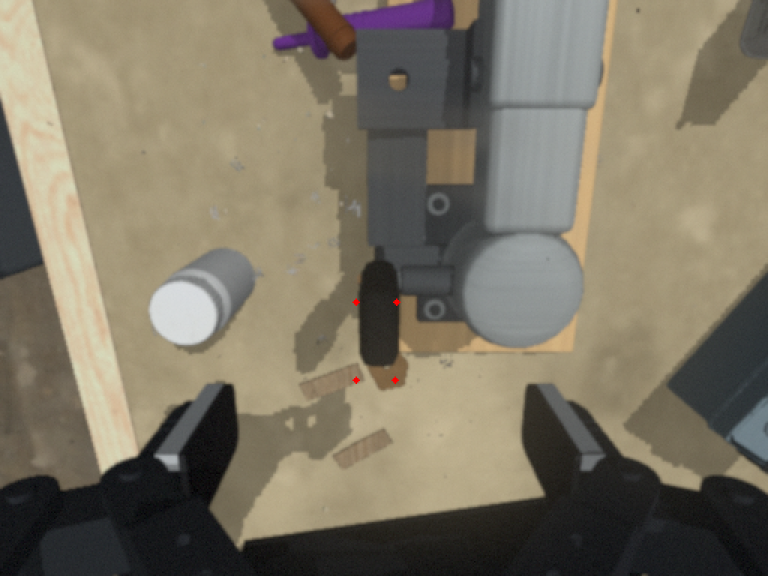

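The grip is at (380,315) in the enlarged picture, about 4 mm to +y of my estimate, and the pin hole is empty. I'll correct for that and grasp.

Request:
{"method": "servo_tool", "body": {"delta_pos": [[0,0.13,-0.8],[0,0,-1],[0,0,-1],[0,0,0],[0,0,0],[0,0,0],[0,0,0],[0,0,0]], "yaw": [0,0,0,0,0,0,0,0], "grip": [1,1,1,1,-1,-1,-1,-1], "newtons": 80}}

```text
t: 14.68
tool_pos: [0.4953, -0.08, 0.3002]
ee_rot: [0.727, 0.686, -0.0, 0.0]
contact_force: [-4.3, 0.0, 9.1]
opening: 0.177
finger_force: 78.1
```

Request:
{"method": "servo_tool", "body": {"delta_pos": [[0,0,0],[0,0,0],[0,0,0]], "yaw": [0,0,0], "grip": [-1,-1,-1]}}

```text
t: 15.05
tool_pos: [0.4953, -0.08, 0.3004]
ee_rot: [0.727, 0.686, -0.0, 0.0]
contact_force: [-4.3, 0.1, 5.0]
opening: 0.177
finger_force: 77.7
```

Request:
{"method": "servo_tool", "body": {"delta_pos": [[-0.1,0.01,0],[-0.1,0.01,0],[-0.1,0.01,0],[-0.1,0.0,0],[-0.05,0,0],[0,0,0]], "yaw": [0,0,0,0,0,0], "grip": [-1,-1,-1,-1,-1,-1]}}

```text
t: 15.8
tool_pos: [0.4826, -0.0793, 0.3005]
ee_rot: [0.727, 0.686, 0.001, 0.001]
contact_force: [8.6, 0.2, 0.9]
opening: 0.176
finger_force: 77.9
```

Request:
{"method": "servo_tool", "body": {"delta_pos": [[0,0.05,0.25],[0.01,0.05,0.25],[0,0.06,0.25],[0.01,0.06,0.25],[0,0,0]], "yaw": [0,0,0,0,0], "grip": [-1,-1,-1,-1,-1]}}

```text
t: 16.42
tool_pos: [0.483, -0.0726, 0.3296]
ee_rot: [0.727, 0.687, 0.0, 0.001]
contact_force: [8.1, -1.5, -7.0]
opening: 0.172
finger_force: 78.2
```

```bash
python3 - <<'E'
from h import *
s=save('scene','s6.png')[130:290,190:400]
cv2.imwrite('pics/c6.png',cv2.resize(cv2.cvtColor(s,cv2.COLOR_RGB2BGR),(780,594),interpolation=3))
E
```

```text
(no output)
```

View pics/c6.png

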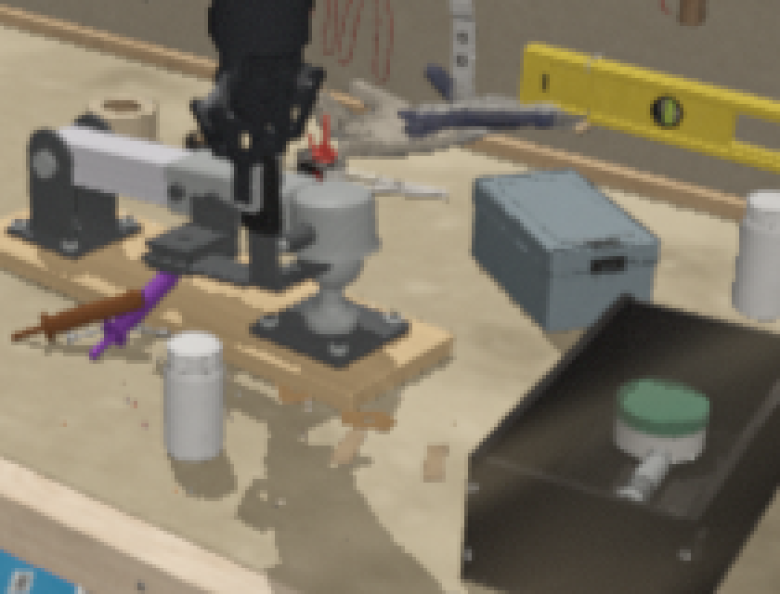

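The coupler is rising off the ball: the neck and lower half of the ball show at (335,280). The latch is open, and force up is about 7 N as expected. I'll continue the arc to 0.25 rad.

Request:
{"method": "servo_tool", "body": {"delta_pos": [[0,0.07,0.24],[0.01,0.07,0.24],[0,0.09,0.24],[0.01,0.09,0.24],[0,0.09,0.24],[0.01,0.1,0.24],[0,0,0],[0,0,0]], "yaw": [0,0,0,0,0,0,0,0], "grip": [-1,-1,-1,-1,-1,-1,-1,-1]}}

```text
t: 17.48
tool_pos: [0.4839, -0.0573, 0.3722]
ee_rot: [0.727, 0.686, 0.0, 0.001]
contact_force: [8.4, -0.8, -6.5]
opening: 0.178
finger_force: 78.4
```

```bash
python3 - <<'E'
from h import *
np.set_printoptions(precision=4,suppress=True)
st=readout.get_state();print(st['t'],st['tool_pos'],st['joint_vel'])
s=save('scene','s7.png')
m=[k for k in spot_point('scene','coupler_mouth')[:2]];print(m,spot_point('scene','ball_top')[:2],spot_point('scene','latch_grip')[:1])
b=[.5676,-.0892,-.0701]
for t in (.2,.23,.25,.27,.3):
  y=.3-.3*np.cos(t)-.028*np.sin(t)*1;z=.095+.3*np.sin(t)-.028*np.cos(t); print(t,proj('scene',[b[0]+.07*y,b[1]+y,z]),z-.11)
print('ball',proj('scene',[b[0],b[1]+.003,.11]))
s=s[130:290,190:400]
cv2.imwrite('pics/c7.png',cv2.resize(cv2.cvtColor(s,cv2.COLOR_RGB2BGR),(780,594),interpolation=3))
E
```

```text
17.475 [ 0.4839 -0.0573  0.3722] [-0.0016  0.0004 -0.0009 -0.002   0.0034  0.0003]
[{'xy': [279.1, 183.2], 'confidence': 0.69}, {'xy': [365.0, 268.8], 'confidence': 0.25}] [{'xy': [278.0, 191.4], 'confidence': 0.86}] [{'xy': [252.4, 165.4], 'confidence': 0.68}]
0.2 [np.float64(280.149621701073), np.float64(186.75109997740913)] 0.017158935058963584
0.23 [np.float64(279.9661671185558), np.float64(183.83140211969456)] 0.026130598000406027
0.25 [np.float64(279.80353497046315), np.float64(181.87129002727596)] 0.032091639968458804
0.27 [np.float64(279.60860033217085), np.float64(179.90150815217086)] 0.038033845908404404
0.3 [np.float64(279.25562277286684), np.float64(176.9310833126408)] 0.04690664030288487
ball [np.float64(279.2222541362426), np.float64(191.8849641320968)]
```

View pics/c7.png

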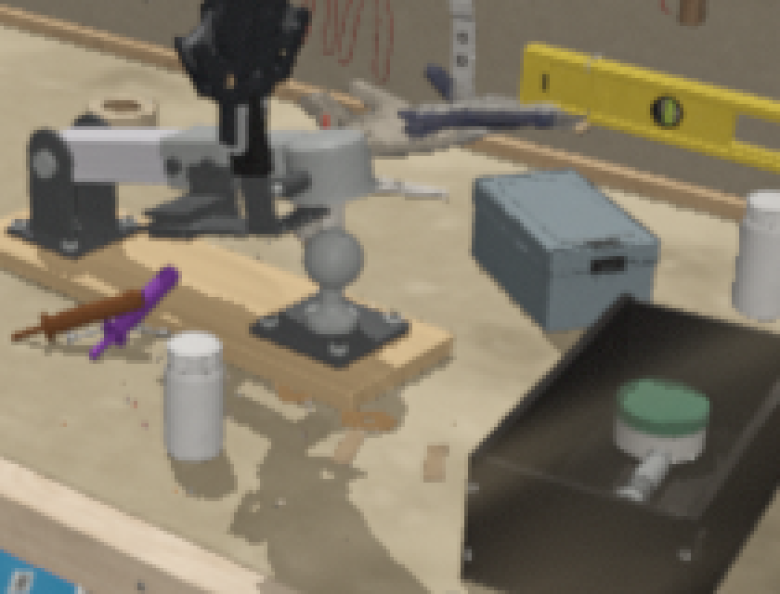

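Request:
{"method": "servo_tool", "body": {"delta_pos": [[0,0.02,0.05],[0,0,0],[0,0,0],[0,0,0]], "yaw": [0,0,0,0], "grip": [-1,-1,-1,-1]}}

```text
t: 18.18
tool_pos: [0.4839, -0.0567, 0.3737]
ee_rot: [0.727, 0.686, 0.0, 0.0]
contact_force: [7.4, -0.4, -7.3]
opening: 0.179
finger_force: 78.3
```

```bash
python3 -c "
from h import *
print(readout.get_state()['joint_vel'],ticket.close_job())"
```

```text
the job is handed in; nothing more can be done
[-0.00191329  0.00174652  0.00056338 -0.00026403  0.00037713  0.00103546] None
```

I handed the job in at about 18 s: the pin lies in the black tray, the latch is pulled out, and the drawbar is held up still by its grip, with an estimated 3 cm between the ball and the coupler rim; the brown and purple look-alikes toppled early on, apparently by themselves.

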